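# Dock the blender battery and lock the lever

### The arm

A 6-joint arm with a two-finger parallel gripper is mounted at the origin on the work surface. World frame = base frame: x ahead of the robot, y to its left, z up, the work surface at z = 0. Lengths are in mm, angles in rad, forces in N, time in s.
With the tool pointing down it reaches from about 350 to 875 mm from the base axis. Payload 4.2 kg.
Tool frame: the origin (TCP) lies midway between the tips of the shut fingers; the grasp point (between the pads) lies 19 mm behind it; x points along the fingers, y is the direction in which the jaws open and shut, and the axes are right-handed (so a half turn about x gives the same grasp; the last joint's range is limited). The gripper opens to 85 mm and grips with 20 to 120 N. Pads are 22 mm wide; open, the fingers measure 114 mm over their backs; the gripper's body (76 mm by 85 mm) begins 54 mm behind the grasp point. The pads swing forward as they close: fully open they stand 13 mm farther back than shut.
Start: joints at [-0.917, 0.385, 0.008, 0, -1.194, -0.259], TCP at [240.403, -576.893, 231.312] pointing down, gripper open.
Joint ranges: [-3.14, 3.14], [-1.21, 2.06], [-1.07, 1.41], [-3.16, 2.05], [-2.99, -0.16], [-3.1, 3.1]. Speed limits (rad/s): [2.79, 2.79, 3.14, 3.14, 3.14, 3.14].

### API

Orientations are given as a unit quaternion [x, y, z, w].
In Python, from bench import readout, imaging, arm gives the robot as it stands.
- The arm moves only by the tool arm_command, never from a script. Its argument "increments" is a list of rows, each a list of 3 entries, a list of its own where there are three numbers: the turn, a rotation vector about the world's x, y, z in degrees, then the shift along the world's x, y, z in mm, then the closure, from 0 (fully open) to 1 (shut). In form: [[[ax, ay, az], [tx, ty, tz], fingers], ...]. A call has exactly 5 rows; each row is the pose to reach, as a shift and turn from the pose measured when the call began; what a row does not reach only later rows make up. A row lasts 1/10 s, in which the tool goes at most 50 mm and 8.59 degrees, less where a joint would pass 70% of its speed; a pose out of reach is approached as far as the arm can. A call with a gripper value outside its range is refused whole. The fingers move at their own pace and stop on an object; the grip force is fixed at half the most. Time passes only in rows, so rows that repeat a pose let the fingers close, or fill a call up. It gives the time, the measured TCP pose, the force and the opening at its end, in the units of the state.
- readout.read_state(): the state, without advancing time (a new reading comes with each control period).
- imaging.get_image(name): name is "scene" or "side" or "wrist"; returns (picture, depth): 400x640x3 uint8, blue, green, red; 400x640 float32, mm along the optical axis (not along the pixel's ray), 0 where there is no reading.
- imaging.camera_info(name): a dict with "vfov" (degrees; the focal length in pixels is half the picture's height over the tangent of half this angle, whatever the lens; pixels are square), "cx", "cy" (the principal point, pixels), "eye" and "rotation" of the camera in the world; the wrist camera has in their place "T_tool_cam" (4x4, takes a point from camera to tool coordinates, whose origin is the TCP and whose axes are the tool frame's). Camera axes: x right, y down, z forward; pixel columns grow to the right and rows downward; lengths in mm; the calibration is good to about 2 mm. A picture is of the moment at which its call begins: read the wrist's pose just before it. camera_info takes no time and is no camera call.
- arm.job_done(): hands the job in, once; it reports no verdict.
The state is a dict: "clock": time; "joints": joint angles; "joint_vel": joint speeds; "joint_efforts": joint torques, N m; "position": TCP position; "ee_rot": TCP orientation; "contact_force": force on the tool from outside, world axes, zero at the start; "wrist_torque": the same for the moment, N m; "gripper_width": finger opening in mm.
Only numpy, scipy, OpenCV 4.12 (cv2) and the standard library are available. Lean on these libraries where they do the work, as an engineer would, in place of code of your own. Each camera call takes 0.05 s, during which the arm holds its last target. There are 200 camera calls.

### The job

The stick blender's long battery pack has to go on charge: set it down flat in the pocket of the white charger, then swing the charger's lever over the pack until it is fully shut. Leave the short battery pack where it lies.

Things in the scene. Friction and masses are not known exactly. Their poses are not given: they have to be found in the camera images.
- long_pack: Loose long battery pack: black plastic block with two grey bands, 110 mm long (its x), 46 mm wide (y), 45 mm high (z), about 0.4 kg, flat on the counter. Origin: centre of its underside. Both ends alike: it may go in either way round. It and the short pack lie in either of two places.
- short_pack: Loose short battery pack, a bystander: same plastic, bands, width (46 mm) and height (45 mm) as the long one but only 60 mm long (its x). Flat on the counter. Origin: centre of its underside.
- charger: Fixed white charger. Origin: on the counter under its pocket's centre; x along the pocket, z up. Straight-walled open pocket 130 mm (x) by 66 mm (y), floor 8 mm and rim 22 mm above the counter, walls 8 mm thick; a seated pack's top is at 53 mm. Base spans x -126 to 78 mm, y +-45 mm. Lever's pivot post: 26 mm across, upright at x = -95 mm, y = 0, top at 72 mm.
- lever (a joint): Angle (rad) of a dark steel bar 18 mm wide, 60 to 70 mm above the counter, on the charger's pivot. 0: shut at its stop, along charger +x over the pocket; grows counter-clockwise from above, 1.57 is along +y. Starts 1.35 to 1.9, stop 2.0, stays where left, 1 to 2 N moves it. Black upright knob, 16 mm across, 70 to 108 mm above the counter, 90 mm from the pivot axis.
Things that resemble listed ones, but are neither listed nor needed, are in the scene too. What is shaped like the long_pack but blue, pink or turquoise is not meant.

How it is judged:
By the outcome, as a careful person would: the job done as asked, in the order asked, and still so for the second after the job is handed in, with the robot touching nothing.
It also fails if it takes over 56 s, if anything falls off the work surface, if the arm or the gripper's body presses on something with over 40 N, if the wrist force passes 120 N, or if a joint passes its speed limit or range.

## Working session

There is one attempt and no reset: what is moved stays moved. The work goes in short steps, Python scripts to look and compute and a tool call to move; the robot and the scene stay as the last step left them, time stands still between calls to the robot, and variables do not carry over. Pictures are saved under pics/ and viewed, about 8 in all and at most 12, crops included, and the job is handed in when it is done.

Besides the shell and the picture viewer there is one more tool, called after "Call:" by a JSON object that holds its "method" and its "body". arm_command: Moves the arm, as the interface text tells. Its arguments: {"type":"object","properties":{"increments":{"type":"array","items":{"type":"array"}}},"required":["increments"]}

```bash
mkdir -p pics
cat > h.py <<'E'
import numpy as np, cv2
from bench import readout, imaging, arm
from scipy.spatial.transform import Rotation as R
def cam(n, st=None):
    c=imaging.camera_info(n); f=200/np.tan(np.radians(c['vfov'])/2)
    if 'T_tool_cam' in c:
        st=st or readout.read_state(); T=np.eye(4); T[:3,:3]=R.from_quat(st['ee_rot']).as_matrix(); T[:3,3]=st['position']
        T=T@np.array(c['T_tool_cam']); return f,c['cx'],c['cy'],T[:3,3],T[:3,:3]
    return f,c['cx'],c['cy'],np.array(c['eye']),np.array(c['rotation'])
def plane(C,uv,z):
    f,cx,cy,e,M=C; uv=np.atleast_2d(uv).astype(float)
    d=np.c_[(uv[:,0]-cx)/f,(uv[:,1]-cy)/f,np.ones(len(uv))]@M.T
    return e+d*((z-e[2])/d[:,2])[:,None]
def cloud(C,dep):
    f,cx,cy,e,M=C; v,u=np.mgrid[0:400,0:640]
    return e+np.stack([(u-cx)/f*dep,(v-cy)/f*dep,dep],-1)@M.T
E
python3 - <<'E'
from h import *
for n in('scene','side','wrist'):
    st=readout.read_state();p,d=imaging.get_image(n);cv2.imwrite(f'pics/{n}0.png',p);np.savez(f'{n}0.npz',p=p,d=d)
    C=cam(n,st);print(n,C[0],C[3].round(),imaging.camera_info(n))
print(st)
a=cv2.imread('pics/scene0.png');b=cv2.imread('pics/side0.png')
E
```

```text
scene 424.897925443912 [1228.  109.  742.] {'vfov': 50.412852782536476, 'cx': 320.5553716782707, 'cy': 200.46550912860718, 'eye': array([1227.69965272,  108.82709636,  741.57901295]), 'rotation': array([ 0.58781492,  0.71370959, -0.29485457, -0.24114939])}
side 453.808912216741 [121. 526. 680.] {'vfov': 47.567530993031035, 'cx': 318.8619819226437, 'cy': 201.08620070906198, 'eye': array([120.58106011, 526.33521873, 680.23469007]), 'rotation': array([-0.2947037 ,  0.86118859, -0.38868091,  0.14293734])}
wrist 283.264219791753 [ 166. -608.  373.] {'vfov': 70.44835731053521, 'cx': 320.2860234413622, 'cy': 200.56511922829142, 'T_tool_cam': array([[-8.31309738e-04, -3.13911365e-01,  9.49451928e-01,
        -1.42974115e+02],
       [ 9.99999155e-01,  6.87924692e-04,  1.10301152e-03,
        -2.10495464e-01],
       [-9.99399277e-04,  9.49452043e-01,  3.13910528e-01,
        -8.05875321e+01],
       [ 0.00000000e+00,  0.00000000e+00,  0.00000000e+00,
         1.00000000e+00]])}
{'clock': 0.1, 'joints': array([-9.17358398e-01,  3.85486093e-01,  6.76493229e-03, -4.41369259e-04,
       -1.19399563e+00, -2.58614519e-01]), 'joint_vel': array([ 0.00188409, -0.00188058,  0.00483212,  0.00144518, -0.00051336,
       -0.00037114]), 'joint_efforts': array([-4.44693005e-04, -3.93321419e+01,  1.88928187e+01,  4.19797406e+00,
       -2.61732894e-03, -3.68970859e-06]), 'position': array([ 240.22966977, -576.42449284,  230.32709634]), 'ee_rot': array([-0.13795626,  0.69355275,  0.13930321,  0.69321517]), 'contact_force': array([ 0.87308142,  0.14222367, -0.07007257]), 'wrist_torque': array([-0.01794147, -0.00161587, -0.04773362]), 'gripper_width': 85.1108707260256}
```

View pics/scene0.png

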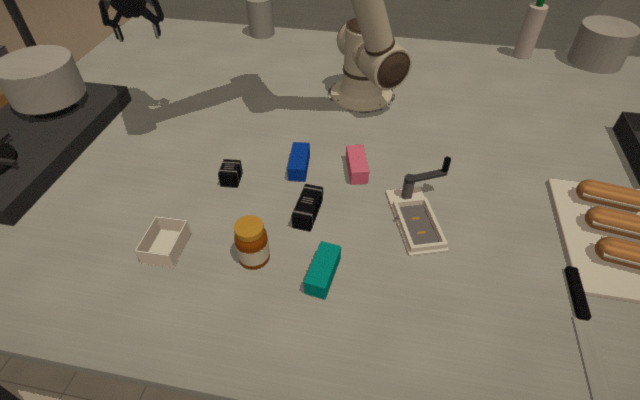

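View pics/side0.png

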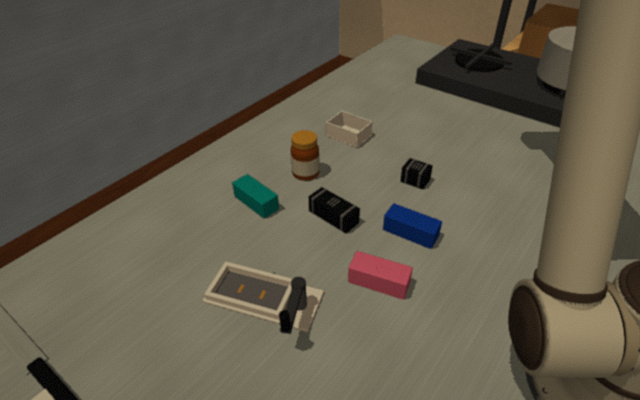

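Scene view: the black, grey-banded packs are at (308,207) and (231,173). The one at (308,207) is longer. Blue (299,161), pink (357,164) and turquoise (323,270) are decoys. The charger is at (417,220) with its post at (408,187) and knob at (446,163). The small white box at (164,242) has no lever. The side view agrees: long pack (334,209), short pack (416,173), charger (262,293), knob (287,322). Next I measure both packs and confirm in a crop.

```bash
sed -i "s/np.array(c\['rotation'\])/R.from_quat(c['rotation']).as_matrix()/" h.py
python3 - <<'E'
from h import *
ims=[]
for n,boxes in(('scene',dict(long=(285,175,335,237),short=(212,150,250,195),chg=(380,140,460,260))),('side',dict(long=(300,180,365,237),short=(394,150,440,195),chg=(195,255,330,350)))):
    z=np.load(n+'0.npz');p,d=z['p'],z['d'];C=cam(n);P=cloud(C,d)
    for k,(a,b,c,e) in boxes.items():
        Q=P[b:e,a:c].reshape(-1,3);I=p[b:e,a:c].reshape(-1,3).astype(int);ok=(d[b:e,a:c].ravel()>0)
        print(n,k,'valid',ok.mean(),'zmed',np.median(Q[ok,2]).round(1))
        if k!='chg':
            m=ok&(abs(Q[:,2]-45)<6)
            r=cv2.minAreaRect(Q[m,:2].astype(np.float32));print('  top n',m.sum(),r)
        else:
            for nm,m in(('rim',ok&(abs(Q[:,2]-22)<4)&(I.min(1)>110)),('knob',ok&(Q[:,2]>80)),('bar',ok&(Q[:,2]>55)&(Q[:,2]<74))):
                if m.sum()>3: print('  ',nm,m.sum(),cv2.minAreaRect(Q[m,:2].astype(np.float32)),Q[m].mean(0).round(1),Q[m].max(0).round(1))
    a,b,c,e=(205,130,465,265) if n=='scene' else (195,145,445,345)
    ims.append(cv2.resize(p[b:e,a:c],None,fx=780/(c-a) if n=='scene' else 1.5,fy=780/(c-a) if n=='scene' else 1.5,interpolation=cv2.INTER_CUBIC))
cv2.imwrite('pics/crop0.png',ims[0])
E
```

```text
scene long valid 0.9967741935483871 zmed 1.4
  top n 711 ((556.1790771484375, -56.40634536743164), (46.38709259033203, 111.92166137695312), 85.60633087158203)
scene short valid 0.9947368421052631 zmed 1.3
  top n 315 ((476.9927978515625, -274.0313720703125), (60.80931091308594, 47.16748046875), 3.379655599594116)
scene chg valid 0.995625 zmed 1.2
   rim 590 ((549.465087890625, 201.8212127685547), (149.10848999023438, 83.0730209350586), 19.429080963134766) [555.  203.4  22. ] [631.1 264.   25.8]
   knob 85 ((422.3095703125, 248.82183837890625), (15.732851028442383, 15.087018013000488), 15.511317253112793) [423.7 248.5  97.4] [429.8 256.5 111.8]
   bar 348 ((440.45989990234375, 204.93214416503906), (27.92191505432129, 107.41065216064453), 30.268415451049805) [448.3 200.4  68.5] [476.  255.9  73.9]
side long valid 0.996221322537112 zmed 0.6
  top n 797 ((554.458251953125, -55.291473388671875), (49.40524673461914, 111.45011901855469), 85.13363647460938)
side short valid 0.996135265700483 zmed 0.5
  top n 345 ((475.6346435546875, -274.409423828125), (60.42298126220703, 51.7300910949707), 5.906672954559326)
side chg valid 0.9961793372319688 zmed 0.3
   rim 654 ((550.6181030273438, 201.47679138183594), (147.2547607421875, 83.0952377319336), 19.641963958740234) [551.7 206.1  21.1] [631.6 262.8  24.7]
   knob 174 ((417.7810363769531, 250.54791259765625), (15.24653434753418, 15.594717025756836), 11.455594062805176) [415.9 252.7  98.7] [425.8 258.6 109.3]
   bar 569 ((438.3936462402344, 207.377197265625), (25.672998428344727, 109.47256469726562), 31.004201889038086) [442.9 199.7  68.9] [473.9 258.1  73.9]
```

View pics/crop0.png

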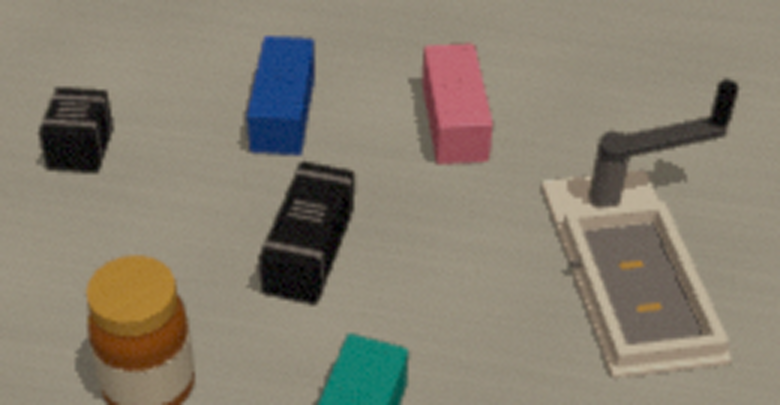

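The crop confirms it: the black pack with grey bands in the middle is clearly the long one (112×46 mm measured in both views), and the small one at upper left is short (60 mm). The charger frame comes out at about (550, 201.6) with yaw 19.5°. Pivot to knob is 89 mm and the lever is at about 1.69 rad, both as specified.

Run:
```python
from h import *
s=readout.read_state();M=R.from_quat(s['ee_rot']).as_matrix();print(M.round(3),s['position'],'jaw yaw',np.degrees(np.arctan2(M[1,1],M[0,1])))
```

```text
[[-0.001 -0.385  0.923]
 [ 0.002  0.923  0.385]
 [-1.     0.002 -0.   ]] [ 240.23029314 -576.53108573  230.44787481] jaw yaw 112.61402892639633
```

Call:
{"method": "arm_command", "body": {"increments": [[[0, 0, -7], [26, 43, 0], 0], [[0, 0, -14], [52, 86, 0], 0], [[0, 0, -21], [78, 129, 0], 0], [[0, 0, -27], [104, 172, 0], 0], [[0, 0, -27], [130, 215, 0], 0]]}}

```text
clock: 0.65
position: [369.9, -360.9, 230.3]
ee_rot: [0.029, 0.707, -0.027, 0.706]
contact_force: [0.7, 0.0, 0.3]
gripper_width: 85.6
```

Call:
{"method": "arm_command", "body": {"increments": [[[0, 0, 0], [26, 43, 0], 0], [[0, 0, 0], [52, 86, 0], 0], [[0, 0, 0], [78, 129, 0], 0], [[0, 0, 0], [104, 172, 0], 0], [[0, 0, 0], [130, 215, 0], 0]]}}

```text
clock: 1.15
position: [498.9, -146.6, 230.4]
ee_rot: [0.028, 0.707, -0.027, 0.707]
contact_force: [0.5, -1.0, 0.3]
gripper_width: 85.4
```

Call:
{"method": "arm_command", "body": {"increments": [[[0, 0, 0], [26, 43, 0], 0], [[0, 0, 0], [56, 91, 0], 0], [[0, 0, 0], [56, 91, 0], 0], [[0, 0, 0], [56, 91, 0], 0], [[0, 0, 0], [56, 91, 0], 0]]}}

```text
clock: 1.65
position: [554.2, -56.0, 230.0]
ee_rot: [0.028, 0.707, -0.027, 0.706]
contact_force: [0.5, 0.1, 0.6]
gripper_width: 85.4
```

```bash
cat > w.py <<'E'
from h import *
import sys
s=readout.read_state();p,d=imaging.get_image('wrist');cv2.imwrite(f'pics/{sys.argv[1]}.png',p)
C=cam('wrist',s);P=cloud(C,d);Q=P.reshape(-1,3);M=R.from_quat(s['ee_rot']).as_matrix()
print(s['position'].round(1),'jaw',np.degrees(np.arctan2(M[1,1],M[0,1])).round(2),'grip',s['gripper_width'].round(1),'F',s['contact_force'].round(1))
E
cat > a.py <<'E'
from w import *
m=((abs(P[...,2]-45)<6)&(p.max(2)<130)&(np.hypot(P[...,0]-555,P[...,1]+56)<75)).astype(np.uint8)
r=cv2.minAreaRect(P[m>0][:,:2].astype(np.float32));print(m.sum(),r,np.median(P[m>0][:,2]))
E
python3 a.py w1
```

```text
Traceback (most recent call last):
  File "a.py", line 1, in <module>
    from w import *
  File "w.py", line 5, in <module>
    print(s['position'].round(1),'jaw',np.degrees(np.arctan2(M[1,1],M[0,1])).round(2),'grip',s['gripper_width'].round(1),'F',s['contact_force'].round(1))
                                                                                             ^^^^^^^^^^^^^^^^^^^^^^^^
AttributeError: 'float' object has no attribute 'round'
```

View pics/w1.png

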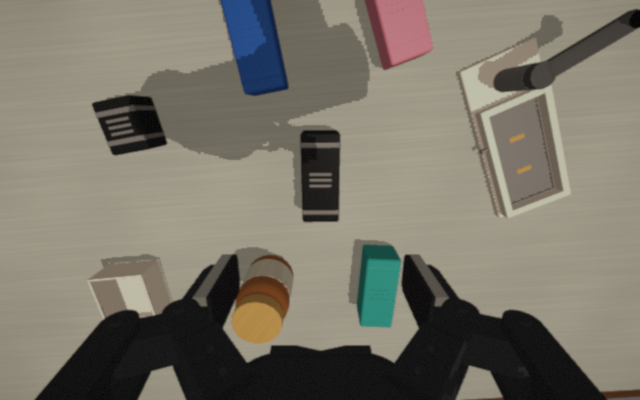

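The wrist view shows the long pack centred between the jaws at (320,175), square to them, with the charger on the right and no obstacles near the fingers.

```bash
sed -i "s/s\['gripper_width'\].round(1)/round(s['gripper_width'],1)/" w.py
cat >> a.py <<'E'
m=(abs(P[...,2]-22)<4)&(p.min(2)>100)&(np.hypot(P[...,0]-550,P[...,1]-202)<95)
print('rim',m.sum(),cv2.minAreaRect(P[m][:,:2].astype(np.float32)),np.median(P[m][:,2]))
E
python3 a.py w1b
```

```text
[554.  -56.5 230.2] jaw 85.44 grip 85.1 F [ 0.8 -0.9 -0.3]
3435 ((554.7924194335938, -55.70063781738281), (45.9856071472168, 108.9588394165039), 85.72657012939453) 45.27003929321302
rim 2563 ((546.186767578125, 197.86575317382812), (157.5506591796875, 89.94392395019531), 19.816619873046875) 22.478360166388995
```

Call:
{"method": "arm_command", "body": {"increments": [[[0, 0, 0], [1, 1, -40], 0], [[0, 0, 0], [1, 1, -85], 0], [[0, 0, 0], [1, 1, -130], 0], [[0, 0, 0], [1, 1, -170], 0], [[0, 0, 0], [1, 1, -190], 0]]}}

```text
clock: 2.25
position: [552.1, -57.6, 37.2]
ee_rot: [0.03, 0.709, -0.029, 0.704]
contact_force: [0.6, 0.5, 0.0]
gripper_width: 85.2
```

Call:
{"method": "arm_command", "body": {"increments": [[[0, 0, 0], [0, 0, -12], 0], [[0, 0, 0], [0, 0, -24], 0], [[0, 0, 0], [0, 0, -24], 0.3], [[0, 0, 0], [0, 0, -24], 1], [[0, 0, 0], [0, 0, -24], 1]]}}

```text
clock: 2.75
position: [553.5, -57.3, 14.9]
ee_rot: [0.03, 0.707, -0.029, 0.706]
contact_force: [-3.9, -0.4, 0.1]
gripper_width: 45.1
```

Call:
{"method": "arm_command", "body": {"increments": [[[0, 0, 0], [0, 0, 0], 1], [[0, 0, 0], [0, 0, 0], 1], [[0, 0, 0], [0, 0, 0], 1], [[0, 0, 0], [0, 0, 0], 1], [[0, 0, 0], [0, 0, 0], 1]]}}

```text
clock: 3.25
position: [553.1, -57.2, 14.9]
ee_rot: [0.03, 0.708, -0.029, 0.705]
contact_force: [-1.8, 0.8, -2.0]
gripper_width: 45.3
```

Call:
{"method": "arm_command", "body": {"increments": [[[0, 0, 0], [0, 0, 15], 1], [[0, 0, 0], [0, 0, 45], 1], [[0, 0, 0], [0, 0, 75], 1], [[0, 0, 0], [0, 0, 105], 1], [[0, 0, 0], [0, 0, 110], 1]]}}

```text
clock: 3.75
position: [555.6, -57.1, 128.4]
ee_rot: [0.03, 0.705, -0.028, 0.708]
contact_force: [0.8, 0.3, -4.1]
gripper_width: 44.7
```

Call:
{"method": "arm_command", "body": {"increments": [[[0, 0, 6], [0, 30, 0], 1], [[0, 0, 12], [0, 65, 0], 1], [[0, 0, 18], [0, 100, 0], 1], [[0, 0, 24], [0, 135, 0], 1], [[0, 0, 24], [0, 170, 0], 1]]}}

```text
clock: 4.25
position: [554.4, 113.9, 126.3]
ee_rot: [-0.118, 0.697, 0.12, 0.697]
contact_force: [1.0, 0.3, -3.3]
gripper_width: 45.2
```

Call:
{"method": "arm_command", "body": {"increments": [[[0, 0, 0], [0, 30, 0], 1], [[0, 0, 0], [-2, 60, 0], 1], [[0, 0, 0], [-4, 88, 0], 1], [[0, 0, 0], [-4, 88, 0], 1], [[0, 0, 0], [-4, 88, 0], 1]]}}

```text
clock: 4.75
position: [549.3, 202.0, 124.3]
ee_rot: [-0.118, 0.698, 0.12, 0.696]
contact_force: [0.2, -0.7, -4.4]
gripper_width: 45.2
```

```bash
cat > b.py <<'E'
from w import *
for n in('scene','side','wrist'):
    if n=='wrist': PP,pp,dd=P,p,d
    else: pp,dd=imaging.get_image(n);PP=cloud(cam(n),dd);cv2.imwrite(f'pics/{n}_{sys.argv[1]}.png',pp)
    near=np.hypot(PP[...,0]-550,PP[...,1]-201)<100
    m=near&(abs(PP[...,2]-22)<3)&(pp.min(2)>100)
    if m.sum()>20:print(n,'rim',m.sum(),cv2.minAreaRect(PP[m][:,:2].astype(np.float32)))
E
python3 b.py c1
```

```text
[549.3 202.  124.3] jaw 109.41 grip 45.2 F [ 0.2 -0.7 -4.4]
scene rim 465 ((549.4231567382812, 201.6404266357422), (148.77001953125, 83.67947387695312), 19.282793045043945)
side rim 566 ((549.8924560546875, 203.11830139160156), (147.82757568359375, 82.44418334960938), 18.89786720275879)
wrist rim 1710 ((501.4048767089844, 185.02626037597656), (42.60888671875, 82.39099884033203), 20.107954025268555)
```

View pics/c1.png

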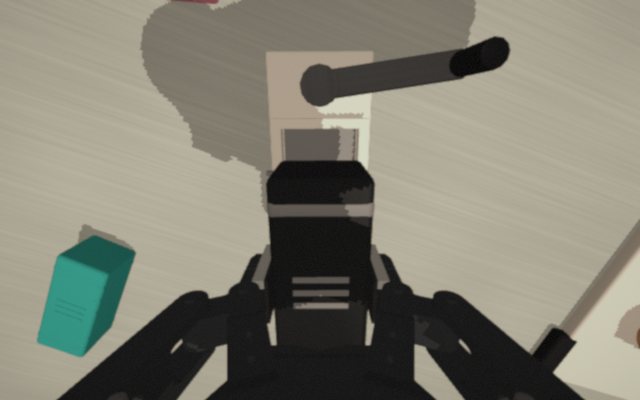

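The pack hangs straight over the pocket: the pack axis is at column ~321 and the pocket centre at ~320, both upright in the image. The lever is still clear, with its knob at (490,55).

Call:
{"method": "arm_command", "body": {"increments": [[[0, 0, 0], [0, 0, -25], 1], [[0, 0, 0], [0, 0, -50], 1], [[0, 0, 0], [0, 0, -75], 1], [[0, 0, 0], [0, 0, -88], 1], [[0, 0, 0], [0, 0, -92], 1]]}}

```text
clock: 5.4
position: [549.2, 199.5, 31.7]
ee_rot: [-0.118, 0.699, 0.118, 0.696]
contact_force: [-0.2, -0.5, -3.5]
gripper_width: 45.0
```

Call:
{"method": "arm_command", "body": {"increments": [[[0, 0, 0], [0, 0, -2], 1], [[0, 0, 0], [0, 0, -4], 1], [[0, 0, 0], [0, 0, -5], 1], [[0, 0, 0], [0, 0, -5], 1], [[0, 0, 0], [0, 0, -5], 1]]}}

```text
clock: 5.9
position: [549.5, 199.8, 27.3]
ee_rot: [-0.118, 0.698, 0.119, 0.696]
contact_force: [-0.3, -0.5, -3.8]
gripper_width: 44.9
```

Call:
{"method": "arm_command", "body": {"increments": [[[0, 0, 0], [0, 1, -1], 1], [[0, 0, 0], [0, 2, -2], 1], [[0, 0, 0], [0, 2, -3], 1], [[0, 0, 0], [0, 2, -4], 1], [[0, 0, 0], [0, 2, -4], 1]]}}

```text
clock: 6.4
position: [549.3, 201.7, 23.1]
ee_rot: [-0.118, 0.698, 0.119, 0.696]
contact_force: [0.1, 0.1, -3.9]
gripper_width: 44.8
```

Call:
{"method": "arm_command", "body": {"increments": [[[0, 0, 0], [0, 0, -1], 1], [[0, 0, 0], [0, 0, -1], 1], [[0, 0, 0], [0, 0, -2], 1], [[0, 0, 0], [0, 0, -2], 1], [[0, 0, 0], [0, 0, -2], 1]]}}

```text
clock: 6.9
position: [549.5, 201.7, 22.9]
ee_rot: [-0.118, 0.698, 0.119, 0.696]
contact_force: [-3.9, 0.1, 7.9]
gripper_width: 44.9
```

The pack touched the floor at the expected height (22.9). Releasing and rising.

Call:
{"method": "arm_command", "body": {"increments": [[[0, 0, 0], [0, 0, 0], 0.5], [[0, 0, 0], [0, 0, 0], 0], [[0, 0, 0], [0, 0, 0], 0], [[0, 0, 0], [0, 0, 0], 0], [[0, 0, 0], [0, 0, 0], 0]]}}

```text
clock: 7.4
position: [549.7, 201.8, 22.9]
ee_rot: [-0.118, 0.698, 0.119, 0.696]
contact_force: [-0.7, 0.2, 0.5]
gripper_width: 85.5
```

Call:
{"method": "arm_command", "body": {"increments": [[[0, 0, 0], [0, 0, 20], 0], [[0, 0, 0], [0, 0, 60], 0], [[0, 0, 0], [0, 0, 100], 0], [[0, 0, 0], [0, 0, 140], 0], [[0, 0, 0], [0, 0, 165], 0]]}}

```text
clock: 7.9
position: [550.9, 202.3, 191.6]
ee_rot: [-0.117, 0.696, 0.119, 0.698]
contact_force: [0.1, 0.1, -0.5]
gripper_width: 85.5
```

```bash
cat > c.py <<'E'
from w import *
for n in('scene','side','wrist'):
    if n=='wrist': PP,pp,dd=P,p,d
    else: pp,dd=imaging.get_image(n);PP=cloud(cam(n),dd);cv2.imwrite(f'pics/{n}_{sys.argv[1]}.png',pp)
    near=np.hypot(PP[...,0]-550,PP[...,1]-202)<75
    for nm,m in(('pack',near&(abs(PP[...,2]-53)<5)&(pp.max(2)<140)),('knob',(np.hypot(PP[...,0]-460,PP[...,1]-170)<115)&(np.hypot(PP[...,0]-460,PP[...,1]-170)>75)&(abs(PP[...,2]-95)<16))):
        if m.sum()>20:
            q=PP[m];print(n,nm,m.sum(),cv2.minAreaRect(q[:,:2].astype(np.float32)),'z',np.median(q[:,2]).round(1), 'zmax',q[:,2].max().round(1))
E
python3 c.py c2
```

```text
[550.9 202.3 191.6] jaw 109.29 grip 85.5 F [ 0.1  0.1 -0.5]
scene pack 787 ((551.364013671875, 201.75265502929688), (111.88788604736328, 47.0851936340332), 20.79370880126953) z 53.1 zmax 57.7
scene knob 84 ((420.98455810546875, 248.8950653076172), (14.867132186889648, 15.774309158325195), 12.178144454956055) z 97.8 zmax 109.4
side pack 1277 ((550.7706298828125, 202.6759033203125), (110.0822982788086, 48.62904357910156), 18.86520767211914) z 52.1 zmax 55.8
side knob 177 ((417.9596862792969, 250.2916259765625), (14.672285079956055, 16.822460174560547), 26.347679138183594) z 101.5 zmax 109.1
wrist pack 4490 ((550.8826904296875, 202.69956970214844), (108.62409973144531, 46.048221588134766), 19.662403106689453) z 53.3 zmax 55.7
wrist knob 655 ((419.1390075683594, 249.48399353027344), (15.116096496582031, 15.793490409851074), 64.92608642578125) z 107.5 zmax 110.6
```

View pics/c2.png

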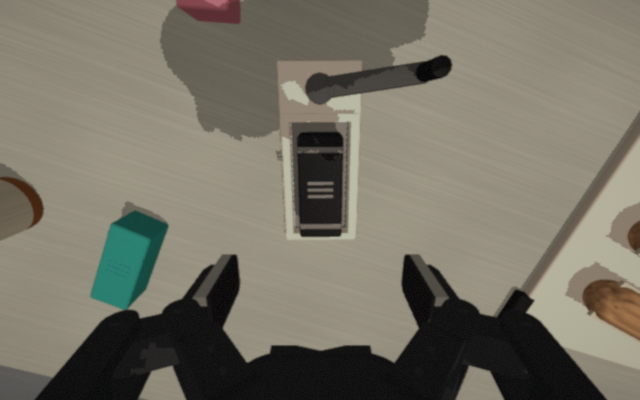

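The wrist view shows the pack seated in the pocket (292–345, 132–236), top at 53 mm in all views and about 1 mm off centre. The knob is at (435,68), which casts to (419.5, 249.5). The lever is at about 1.7 rad. Next I turn +98° above the knob, cage it between half-open fingers, and swing about the pivot (460.3, 170.5).

Call:
{"method": "arm_command", "body": {"increments": [[[0, 0, 8], [-13, 5, 0], 0.4], [[0, 0, 16], [-26, 10, 0], 0.4], [[0, 0, 24], [-39, 15, 0], 0.4], [[0, 0, 32], [-52, 20, 0], 0.4], [[0, 0, 40], [-65, 25, 0], 0.4]]}}

```text
clock: 8.55
position: [484.3, 227.0, 188.3]
ee_rot: [-0.35, 0.615, 0.353, 0.613]
contact_force: [0.3, -0.3, 0.4]
gripper_width: 51.0
```

Call:
{"method": "arm_command", "body": {"increments": [[[0, 0, 8], [-13, 4, 0], 0.4], [[0, 0, 16], [-26, 8, 0], 0.4], [[0, 0, 24], [-39, 12, 0], 0.4], [[0, 0, 32], [-52, 17, 0], 0.4], [[0, 0, 40], [-66, 22, 0], 0.4]]}}

```text
clock: 9.05
position: [417.2, 248.6, 186.7]
ee_rot: [-0.54, 0.458, 0.542, 0.453]
contact_force: [0.5, 0.8, 0.8]
gripper_width: 51.0
```

```bash
python3 c.py c3
```

```text
[417.2 248.6 186.7] jaw -170.13 grip 51.0 F [0.5 0.8 0.8]
scene pack 779 ((551.896484375, 202.1248016357422), (112.85123443603516, 47.23796844482422), 18.902647018432617) z 53.1 zmax 56.6
scene knob 84 ((421.0218505859375, 248.42333984375), (14.312674522399902, 14.292160987854004), 20.67826271057129) z 97.2 zmax 109.9
side pack 727 ((549.1527099609375, 205.5065155029297), (110.32540130615234, 44.17266082763672), 17.547040939331055) z 51.9 zmax 55.5
side knob 178 ((417.832275390625, 250.31068420410156), (14.413006782531738, 16.474742889404297), 25.28567123413086) z 101.1 zmax 108.7
wrist pack 5902 ((550.8534545898438, 202.5179443359375), (109.8715591430664, 46.30665588378906), 19.57190704345703) z 53.3 zmax 55.8
wrist knob 414 ((418.9369812011719, 249.22122192382812), (15.276555061340332, 15.140786170959473), 75.17491912841797) z 107.5 zmax 110.0
```

Call:
{"method": "arm_command", "body": {"increments": [[[0, 0, 8], [2, 1, -10], 0.4], [[0, 0, 17], [2, 1, -35], 0.4], [[0, 0, 17], [2, 1, -60], 0.4], [[0, 0, 17], [2, 1, -65], 0.4], [[0, 0, 17], [2, 1, -65], 0.4]]}}

```text
clock: 9.7
position: [419.5, 249.1, 121.2]
ee_rot: [-0.6, 0.376, 0.602, 0.369]
contact_force: [-0.1, 0.6, 0.2]
gripper_width: 51.3
```

Call:
{"method": "arm_command", "body": {"increments": [[[0, 0, 0], [0, 0, -10], 0.4], [[0, 0, 0], [0, 0, -22], 0.4], [[0, 0, 0], [0, 0, -34], 0.4], [[0, 0, 0], [0, 0, -44], 0.4], [[0, 0, 0], [0, 0, -44], 0.4]]}}

```text
clock: 10.2
position: [419.1, 248.7, 76.3]
ee_rot: [-0.6, 0.377, 0.602, 0.369]
contact_force: [-0.4, 0.3, 0.5]
gripper_width: 51.5
```

Call:
{"method": "arm_command", "body": {"increments": [[[0, 0, 0], [0, 0, 0], 0.65], [[0, 0, 0], [0, 0, 0], 0.65], [[0, 0, -6.5], [9, 5, 0], 0.65], [[0, 0, -13], [19, 8, 0], 0.65], [[0, 0, -19.5], [29, 10, 0], 0.65]]}}

```text
clock: 10.7
position: [448.2, 259.0, 76.8]
ee_rot: [-0.526, 0.474, 0.53, 0.467]
contact_force: [-1.4, -0.1, 1.1]
gripper_width: 29.9
```

Call:
{"method": "arm_command", "body": {"increments": [[[0, 0, -6.5], [10, 0.5, 0], 0.65], [[0, 0, -13], [20, 0, 0], 0.65], [[0, 0, -19.5], [30, -1.5, 0], 0.65], [[0, 0, -26], [39.5, -4, 0], 0.65], [[0, 0, -32.5], [49, -7.5, 0], 0.65]]}}

```text
clock: 11.2
position: [497.4, 251.9, 77.2]
ee_rot: [-0.371, 0.603, 0.377, 0.597]
contact_force: [-1.6, 1.1, -1.0]
gripper_width: 30.0
```

Call:
{"method": "arm_command", "body": {"increments": [[[0, 0, -6.5], [9, -4.5, 0], 0.65], [[0, 0, -13], [17.5, -10.5, 0], 0.65], [[0, 0, -19.5], [25, -17, 0], 0.65], [[0, 0, -26], [32, -24.5, 0], 0.65], [[0, 0, -32.5], [38, -32.5, 0], 0.65]]}}

```text
clock: 11.7
position: [535.6, 219.5, 77.5]
ee_rot: [-0.186, 0.683, 0.193, 0.68]
contact_force: [-0.5, 1.7, -1.0]
gripper_width: 30.0
```

```bash
cat > d.py <<'E'
from w import *
piv=np.array([460.3,170.5])
for n in('scene','side','wrist'):
    if n=='wrist': PP,pp=P,p
    else: pp,dd=imaging.get_image(n);PP=cloud(cam(n),dd);cv2.imwrite(f'pics/{n}_{sys.argv[1]}.png',pp)
    D=PP[...,:2]-piv;r=np.hypot(D[...,0],D[...,1]);a=np.degrees(np.arctan2(D[...,1],D[...,0]))
    m=(abs(PP[...,2]-70)<5)&(r>20)&(r<70)&(pp.max(2)<110)&(a>0)&(a<125)
    if m.sum()>10:
        q=D[m];vx,vy,_,_=cv2.fitLine(q.astype(np.float32),cv2.DIST_L2,0,.01,.01).ravel()
        print(n,'bar',m.sum(),'mean dir',np.degrees(np.arctan2(*q.mean(0)[::-1])).round(1),'line',np.degrees(np.arctan2(vy,vx)).round(1))
    print(n,'knobtop',[x.round(1) for x in [PP[(abs(PP[...,2]-108)<3)&(r<105)&(r>75)]] if len(x) for x in [x.mean(0)]])
E
python3 d.py d1
```

```text
[535.6 219.5  77.5] jaw 121.08 grip 30.0 F [-0.5  1.7 -1. ]
scene bar 13 mean dir 25.3 line 55.3
scene knobtop [array([537.6, 221.7, 107.9])]
side bar 278 mean dir 38.5 line 34.4
side knobtop [array([526.4, 217.8, 107.6])]
wrist bar 2958 mean dir 37.0 line 38.0
wrist knobtop [array([530.4, 221. , 108. ])]
```

View pics/d1.png

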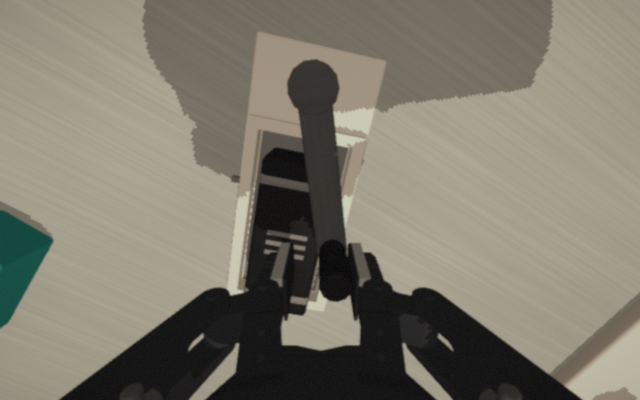

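The wrist view shows the lever following at (320,170), with the right finger pushing the knob at (335,270). It is at about 37° in the world frame and shut is about 19.5°. I continue gently to the stop.

Call:
{"method": "arm_command", "body": {"increments": [[[0, 0, -4], [2, -5, 0], 0.65], [[0, 0, -8], [5, -10.5, 0], 0.65], [[0, 0, -12], [7.5, -15, 0], 0.65], [[0, 0, -14], [8.5, -18.5, 0], 0.65], [[0, 0, -14], [9.5, -22, 0], 0.65]]}}

```text
clock: 12.35
position: [545.7, 197.9, 78.1]
ee_rot: [-0.104, 0.699, 0.112, 0.698]
contact_force: [1.2, 1.7, -0.6]
gripper_width: 30.0
```

Call:
{"method": "arm_command", "body": {"increments": [[[0, 0, 0], [0.3, -1, 0], 0.65], [[0, 0, 0], [0.6, -2, 0], 0.65], [[0, 0, 0], [1, -3, 0], 0.65], [[0, 0, 0], [1, -4, 0], 0.65], [[0, 0, 0], [1, -4, 0], 0.65]]}}

```text
clock: 12.85
position: [546.8, 193.9, 78.2]
ee_rot: [-0.104, 0.699, 0.112, 0.698]
contact_force: [0.5, 1.3, 0.3]
gripper_width: 30.0
```

Call:
{"method": "arm_command", "body": {"increments": [[[0, 0, 0], [0.2, -0.5, 0], 0.65], [[0, 0, 0], [0.3, -1, 0], 0.65], [[0, 0, 0], [0.5, -1.5, 0], 0.65], [[0, 0, 0], [0.7, -2, 0], 0.65], [[0, 0, 0], [0.7, -2, 0], 0.65]]}}

```text
clock: 13.35
position: [547.0, 193.4, 78.2]
ee_rot: [-0.103, 0.699, 0.113, 0.699]
contact_force: [-2.6, 8.4, 0.6]
gripper_width: 29.9
```

The motion stopped with 8 N of reaction, so the lever is on its stop. I centre, open and rise.

Call:
{"method": "arm_command", "body": {"increments": [[[0, 0, 0], [0, 0, 0], 0.65], [[0, 0, 0], [-0.5, 1.5, 0], 0.5], [[0, 0, 0], [-2, 5, 0], 0.3], [[0, 0, 0], [-2, 6, 0], 0.3], [[0, 0, 0], [-2, 6, 0], 0.3]]}}

```text
clock: 13.85
position: [544.9, 199.3, 78.1]
ee_rot: [-0.103, 0.699, 0.113, 0.698]
contact_force: [-0.5, -1.4, -0.5]
gripper_width: 59.5
```

Call:
{"method": "arm_command", "body": {"increments": [[[0, 0, 0], [0, 0, 15], 0.3], [[0, 0, 0], [0, 0, 40], 0.3], [[0, 0, 0], [0, 0, 75], 0.3], [[0, 0, 0], [0, 0, 110], 0.3], [[0, 0, 0], [0, 0, 140], 0.3]]}}

```text
clock: 14.35
position: [545.1, 199.1, 220.1]
ee_rot: [-0.103, 0.699, 0.113, 0.699]
contact_force: [0.4, 0.9, -0.3]
gripper_width: 59.9
```

```bash
python3 d.py d2; python3 c.py d3|grep pack
```

```text
[545.1 199.1 220.1] jaw 107.59 grip 59.9 F [ 0.4  0.9 -0.3]
scene bar 117 mean dir 16.6 line 14.8
scene knobtop [array([546.7, 199.6, 107.8])]
side bar 265 mean dir 21.6 line 19.1
side knobtop [array([544.3, 201.2, 107. ])]
wrist bar 862 mean dir 19.5 line 19.7
wrist knobtop [array([544.8, 200.5, 107.9])]
scene pack 638 ((552.4804077148438, 201.80825805664062), (111.7718734741211, 46.46675109863281), 19.85458755493164) z 53.0 zmax 56.9
side pack 905 ((550.4681396484375, 203.33920288085938), (110.68608856201172, 47.3312873840332), 19.539934158325195) z 51.9 zmax 55.4
wrist pack 2635 ((551.2518310546875, 203.056640625), (109.2116470336914, 46.26917266845703), 19.593698501586914) z 53.3 zmax 55.9
```

View pics/d2.png

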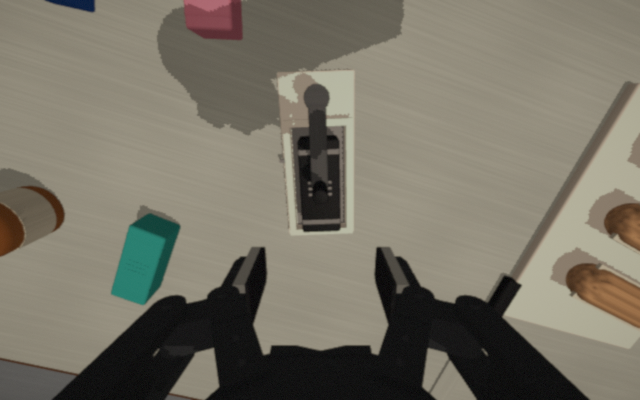

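The wrist view shows the lever lying along the charger over the seated pack, with the knob at (320,190) and the pivot at (317,97). The bar is at 19.6° against the charger's 19.5°, and the gripper is clear. Handing in.

```bash
python3 -c "
from bench import arm
print(arm.job_done())"
```

```text
the job is handed in; nothing more can be done
None
```

The long battery pack is in the charger's pocket and the lever is shut over it. I handed the job in at about 15 s on the robot's clock; no verdict is reported.

- **Pack:** the last look put its top at 52–53 mm (53 expected) in all three views. It sits about 1–3 mm off the pocket's centre and is aligned with the charger at about 19.6°.
- **Lever:** I pushed it until it stopped, with about 8 N of reaction. Afterwards the wrist camera had the bar at 19.5–19.7°, against about 19.5° for the charger. The knob top was within about 1 mm of where it should be when shut.
- **Disagreement:** the scene camera gave 15–17° for the bar, from few pixels seen at a slant. The side camera gave 19–22°. I trusted the wrist view, the knob position and the felt stop.
- **Short pack:** I never went near it, but I did not measure it again at the end.
- **Gripper:** it was clear of everything at hand-in, about 220 mm up. The largest contact force I read at the end of any move was about 9 N.

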